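Torque the filter-pot cover nut to the click and park the wrench

TASK

Finish tightening the nut on the filter pot's cover with the click-type torque wrench that is already on it: swing its handle clockwise, seen from above, until it breaks over with a click, and stop at once - do not drive the handle on past the click. Then swing the ratcheting wrench back anticlockwise to rest at its parking post and let go, leaving the other things on the bench undisturbed.

Things in the scene. Friction and masses are not known exactly. Their poses are not given: they have to be found in the camera images.
- filter_pot: Squat steel filter pot, fixed, 164 mm across, 98 mm high to the top of its cover; two pipe stubs; on its rim a thin upright parking post (12 mm thick, 100 mm from the middle, top 146 mm above the bench). The wrench sits on the nut in the middle of the cover. Origin: centre of the underside, z up. In its frame the parked handle points 0.60 rad clockwise of the x axis and works clockwise from there.
- nut_axis (a point): Point on the vertical axis of the nut, 130 mm above the bench, level with the middle of the wrench handle.
- grip (a point): Middle of the wrench's black rubber grip: a level bar 26 mm wide, 26 mm high, 86 mm long, pointing straight out from the nut axis; its middle is 155 mm from the axis and 131 mm above the bench. The wrench ends 202 mm from the axis; free air under the grip. The point's x axis points outwards along the handle.
- wrench (a joint): Angle of the wrench head about the vertical nut axis: 0 parked at the post (end stop), growing clockwise seen from above to an end stop at 1.6 rad. It ratchets: backwards, and forwards until it takes up the nut (0.39 to 0.55), it swings freely (1 N at the grip) and stays where left. Then it needs 8 N, until the nut comes up hard and the wrench clicks, somewhere from 0.65 to 1.15.
- click (a joint): Bend of the handle against the head, about a vertical pivot 35 mm out from the nut axis: 0 straight. At 14 N at the grip it breaks over clockwise, and the force falls as it bends (10 N at 0.1 rad, 4 N at 0.28). Let go, it springs straight. Over 0.08 it has clicked; over 0.28 it was driven on too far; hard stop at 0.34, beyond which the nut is over-tightened.
- bung: Loose white stopper, 58 mm across, 46 mm high, on the bench near the pot, below the handle's sweep; bystander. Origin: centre of its underside.
- ferrule: Loose steel pipe ferrule, 68 mm across, 35 mm high, on the bench on the far side of the pot; bystander. Origin: centre of its underside.
- mallet: Loose mallet, 220 mm long, 52 mm high, on the right of the bench; bystander. Origin: underside, at the middle of its length.
- sample_bottle: Loose dark bottle, 68 mm across, 160 mm tall, on the left; bystander. Origin: centre of its underside.
- tasting_cup: Loose steel cup, 72 mm across, 75 mm tall, on the left; bystander. Origin: centre of its underside.
- jar: Loose glass jar, 80 mm across, 110 mm tall, on the far left; bystander. Origin: centre of its underside.

How it is judged:
On the way, in this order (a step that is already met when the one before it is completed fails the run):
1. the wrench clicks: the handle breaks over, with the nut tight (value of joint click above 0.08 rad and value of joint wrench above 0.6 rad), for 0.05 s.
2. the wrench is swung back to its parking post, handle straight (value of joint wrench below 0.12 rad and value of joint click below 0.04 rad), for 0.2 s.
At the end, for the whole second after the job is handed in: After one click the wrench is parked: its head within 0.12 rad (some 19 mm at the grip) of the stop at the parking post, handle straight (within 0.04 rad), at rest and let go (all of step 2 and velocity of joint wrench between -0.05 and 0.05 rad/s); the robot touches nothing.
It fails at once if the handle is driven on past the click, more than 0.28 rad of break-over (value of joint click above 0.28 rad).
It fails at once if another thing on the bench is pushed more than 30 mm or tipped (distance of any of bung, ferrule, mallet, sample_bottle, tasting_cup, jar from where it was at the start of the episode above 0.03 m or angle between any of bung, ferrule, sample_bottle, tasting_cup, jar's own z axis and vertical above 0.5 rad).
It also fails if it takes over 51 s, if anything falls off the work surface, if the arm or the gripper's body presses on something with over 40 N, if the wrist force passes 120 N, or if a joint passes its speed limit or range.

ROBOT

A 7-joint arm with a two-finger parallel gripper is mounted at the origin on the work surface. World frame = base frame: x ahead of the robot, y to its left, z up, the work surface at z = 0. Lengths are in m, angles in rad, forces in N, time in s.
With the tool pointing down it reaches from about 0.4 to 0.85 m from the base axis. Payload 10.4 kg.
Tool frame: the origin (TCP) lies at the very end of the fingers, on their centre line; the grasp point (between the pads) lies 19 mm behind it; z points along the fingers, y is the direction in which the jaws open and shut (so a half turn about z gives the same grasp; the last joint's range is limited). The gripper opens to 87 mm and grips with 3 to 60 N. Pads are 19 mm wide; open, the fingers measure 117 mm over their backs; the gripper's body (75 mm by 190 mm) begins 51 mm behind the grasp point.
Start: joints at [1.149, 0.332, -0.065, 1.46, 0.022, 1.35, -0.088], TCP at [0.243, -0.576, 0.193] pointing down, gripper open.
Joint ranges: [-2.6, 2.6], [-0.5, 2.12], [-1.47, 1.34], [0.16, 2.42], [-1.27, 4.41], [0.06, 2.06], [-2.6, 2.6]. Speed limits (rad/s): [2.22, 2.22, 2.79, 2.79, 3.14, 3.14, 3.14].

INTERFACE

Orientations are given as a unit quaternion [x, y, z, w].
In Python, from bench import r gives the robot as it stands.
- The arm moves only by the tool move_arm, never from a script. Its argument "deltas" is a list of rows, each a list of 5 numbers: the gripper's target within -1 to 1 (fully open at 1, half-way at 0, shut at -1), then the shift along the tool's x, y, z as a fraction of full scale, then the turn about the tool's z as a fraction of full scale. A call has 1 to 12 rows; each row shifts and turns the commanded pose from where the row before left it, along the tool's axes as they then stand; what a row does not reach is not made up. Full scale, the value 1, is 2.5 cm for a shift and 90 degrees for a turn. A row lasts 1/12 s, in which the tool goes at most 41.7 mm and 7.16 degrees, less where a joint would pass 70% of its speed; a pose out of reach is approached as far as the arm can. A call with a number of a shift or a turn outside -1 to 1 is refused whole. A call with a gripper value outside its range is refused whole. The fingers move at their own pace and stop on an object; "squeeze" is the grip in N (left out, the last holds). Time passes only in rows, so rows that do not move let the fingers close. It gives the time, the measured TCP pose, the force and the opening at its end, in the units of the state.
- r.read_state(): the state, without advancing time (a new reading comes with each control period).
- r.camera(name): name is "side" or "top" or "wrist"; returns the picture (384x512x3 uint8, red, green, blue); there is no depth.
- r.camera_info(name): a dict with "K" (3x3 intrinsics, pixels), "R" (3x3) and "t" (3): a world point X has camera coordinates R X + t; the wrist camera has in their place "hand_eye" (4x4, takes a point from camera to tool coordinates, whose origin is the TCP and whose axes are the flange's). Camera axes: x right, y down, z forward; pixel columns grow to the right and rows downward; lengths in m; the calibration is good to about 2 mm. A picture is of the moment at which its call begins: read the wrist's pose just before it. camera_info takes no time and is no camera call.
- r.close_job(): hands the job in, once; it reports no verdict.
Trained networks look in the newest picture that a camera, given by its name, has taken for a name from the list of things; names that differ only in an ending like _2 or _b are one class to them, and where a whole thing is asked for, a point or a joint stands for the part that bears it (a point fixed in the world has none). Each returns a list of dicts, best first, with "confidence" (0 to 1); they miss things now and then, are a little off and sometimes report something else, mostly with a low value. They report only what shows in the picture. A call takes as long as a camera call.
- r.boxes_of(camera, label): "position" ([x, y, z] in m, in the coordinates of the camera as it stood for that picture, good to about 4 mm: the middle of the surface that is visible of it).
- r.tip_of(camera, label): "position" ([x, y, z] in m, in the coordinates of the camera as it stood for that picture, good to about 4 mm: a listed point, or the origin of a listed thing).
The state is a dict: "time": time; "joint_positions": joint angles; "joint_vel": joint speeds; "joint_torque": joint torques, N m; "ee_pos": TCP position; "eef_rot": TCP orientation; "ft_force": force on the tool from outside, world axes, zero at the start; "torque": the same for the moment, N m; "width": finger opening in m.
Only numpy, scipy, OpenCV 4.12 (cv2) and the standard library are available. Lean on these libraries where they do the work, as an engineer would, in place of code of your own. Each camera call takes 0.05 s, during which the arm holds its last target.

## Working session

There is one attempt and no reset: what is moved stays moved. The work goes in short steps, Python scripts to look and compute and a tool call to move; the robot and the scene stay as the last step left them, time stands still between calls to the robot, and variables do not carry over. Pictures are saved under pics/ and viewed, and the job is handed in when it is done.

Besides the shell and the picture viewer there is one more tool, called after "Request:" by a JSON object that holds its "name" and its "arguments". move_arm: Moves the arm, as the interface text tells. Shift numbers are shares of 2.5 cm and turn numbers shares of 90 degrees, none past 1 either way. Its arguments: {"type":"object","properties":{"deltas":{"type":"array","items":{"type":"array","items":{"type":"number"}}},"squeeze":{"type":"number"}},"required":["deltas"]}

```bash
ls; mkdir -p pics; cat > h.py <<'E'
from bench import r
import numpy as np, cv2
from scipy.spatial.transform import Rotation as Ro
def snap(n,f):
    im=r.camera(n); cv2.imwrite('pics/'+f,im[:,:,::-1]); return im
def w(n,p):
    i=r.camera_info(n)
    if n!='wrist': return np.array(i['R']).T@(np.array(p)-np.array(i['t']))
    s=r.read_state(); q=(np.array(i['hand_eye'])@np.r_[p,1])[:3]
    return Ro.from_quat(s['eef_rot']).apply(q)+s['ee_pos']
E
python3 - <<'E'
from h import *
s=r.read_state();print({k:np.round(v,3) for k,v in s.items()})
print(Ro.from_quat(s['eef_rot']).as_matrix().round(3))
for c in ['top','side']:
    snap(c,c+'0.png')
    for l in ['nut_axis','grip','filter_pot','bung','ferrule','mallet','sample_bottle']:
        for d in r.tip_of(c,l)[:2]: print(c,l,d['confidence'],w(c,d['position']).round(3))
E
```

```text
pics
{'time': np.float64(0.0), 'joint_positions': array([ 1.149,  0.333, -0.065,  1.461,  0.022,  1.35 , -0.089]), 'joint_vel': array([-0.001, -0.002, -0.001,  0.001, -0.   , -0.001, -0.001]), 'joint_torque': array([-0.0000e+00, -6.2326e+01,  2.5000e-02, -3.8990e+01, -6.1000e-02,
        4.0000e-02,  0.0000e+00]), 'ee_pos': array([ 0.243, -0.576,  0.192]), 'eef_rot': array([ 0.98 ,  0.198, -0.   , -0.001]), 'ft_force': array([-0.661,  1.012,  0.087]), 'torque': array([ 0.011, -0.074,  0.028]), 'width': np.float64(0.087)}
[[ 0.922  0.388 -0.001]
 [ 0.388 -0.922  0.001]
 [-0.    -0.001 -1.   ]]
top nut_axis 0.89 [0.563 0.111 0.13 ]
top nut_axis 0.17 [0.68  0.002 0.131]
top grip 0.82 [0.682 0.004 0.131]
top grip 0.67 [ 0.696  0.156 -0.   ]
top filter_pot 0.96 [0.561 0.109 0.002]
top bung 0.87 [ 0.634 -0.071  0.003]
top ferrule 0.95 [0.698 0.157 0.001]
top mallet 0.76 [ 0.64  -0.418 -0.005]
top mallet 0.17 [0.683 0.005 0.131]
top sample_bottle 0.8 [ 0.534  0.365 -0.001]
side nut_axis 0.77 [0.564 0.116 0.133]
side grip 0.69 [0.567 0.112 0.132]
side grip 0.64 [0.682 0.007 0.129]
side bung 0.98 [ 0.639 -0.061 -0.001]
side bung 0.55 [ 0.698  0.157 -0.003]
side ferrule 0.66 [ 0.699  0.156 -0.004]
side mallet 0.74 [ 0.638 -0.414 -0.008]
side sample_bottle 0.7 [ 0.544  0.374 -0.005]
```

View pics/top0.png

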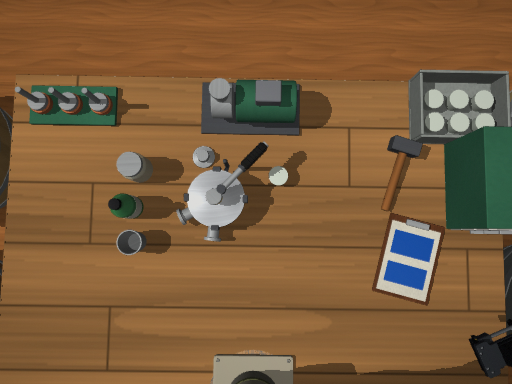

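View pics/side0.png

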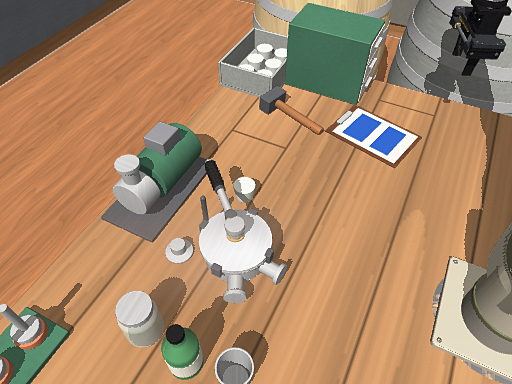

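Top view: the pot is at (215,198), with the handle pointing up-right to the grip at (255,155). The post is at (226,165), on the anticlockwise side, and the bung at (279,176) lies under the sweep. The side view agrees. Grip is about (0.682, 0.005) and the axis about (0.563, 0.112). That gives r≈0.160, which fits the stated 0.155 within error, and a handle angle of about -42°. I'll raise the arm and turn it -115° first.

Request:
{"name": "move_arm", "arguments": {"deltas": [[1, 0, 0, -0.2, -0.079], [1, 0, 0, -0.2, -0.079], [1, 0, 0, -0.2, -0.079], [1, 0, 0, -0.2, -0.079], [1, 0, 0, -0.2, -0.079], [1, 0, 0, -0.2, -0.079], [1, 0, 0, -0.2, -0.079], [1, 0, 0, -0.2, -0.079], [1, 0, 0, -0.2, -0.079], [1, 0, 0, -0.2, -0.079], [1, 0, 0, 0, -0.079], [1, 0, 0, 0, -0.079]], "squeeze": 40}}

```text
time: 1.8
ee_pos: [0.2427, -0.5761, 0.243]
eef_rot: [0.584, 0.812, -0.0, 0.0]
ft_force: [-0.6, -0.5, 0.4]
width: 0.0867
```

Request:
{"name": "move_arm", "arguments": {"deltas": [[1, 0, 0, 0, -0.079], [1, 0, 0, 0, -0.079], [1, 0, 0, 0, -0.079], [1, 0, 0, 0, -0.079], [1, 0, 0, 0, -0.01], [1, 0, 0, 0, 0]]}}

```text
time: 2.3
ee_pos: [0.2426, -0.576, 0.2425]
eef_rot: [0.364, 0.932, 0.0, 0.0]
ft_force: [0.3, -0.1, 0.0]
width: 0.0869
```

```bash
cat >> h.py <<'E'
def go(p):
    s=r.read_state(); R=Ro.from_quat(s['eef_rot']).as_matrix()
    d=R.T@(np.array(p)-s['ee_pos']); print('t',s['time'].round(2),'pos',np.array(s['ee_pos']).round(4),'yaw',np.degrees(np.arctan2(R[1,0],R[0,0])).round(2),'units',(d/0.025).round(2), 'f',np.array(s['ft_force']).round(1),'w',s['width'].round(4))
    print('q',np.round(s['joint_positions'],2))
E
python3 -c "
from h import *
go([.68,.007,.24])"
```

```text
Traceback (most recent call last):
  File "h.py", line 13, in go
    d=R.T@(np.array(p)-s['ee_pos']); print('t',s['time'].round(2),'pos',np.array(s['ee_pos']).round(4),'yaw',np.degrees(np.arctan2(R[1,0],R[0,0])).round(2),'units',(d/0.025).round(2), 'f',np.array(s['ft_force']).round(1),'w',s['width'].round(4))
                                               ^^^^^^^^^^^^^^^
AttributeError: 'float' object has no attribute 'round'
```

```bash
sed -i "s/s\['time'\].round(2)/round(s['time'],2)/; s/s\['width'\].round(4)/round(float(s['width']),4)/" h.py
python3 -c "
from h import *
go([.68,.007,.24])"
```

```text
t 2.3 pos [ 0.2426 -0.576   0.2425] yaw 137.36 units [ 2.93 29.01  0.1 ] f [ 0.3 -0.1  0. ] w 0.0869
q [ 1.35  0.33 -0.32  1.37  0.1   1.46  1.85]
```

Request:
{"name": "move_arm", "arguments": {"deltas": [[1, 0.1, 1, 0, 0], [1, 0.1, 1, 0, 0], [1, 0.1, 1, 0, 0], [1, 0.1, 1, 0, 0], [1, 0.1, 1, 0, 0], [1, 0.1, 1, 0, 0], [1, 0.1, 1, 0, 0], [1, 0.1, 1, 0, 0], [1, 0.1, 1, 0, 0], [1, 0.1, 1, 0, 0], [1, 0.1, 1, 0, 0], [1, 0.1, 1, 0, 0]]}}

```text
time: 3.3
ee_pos: [0.4238, -0.3334, 0.2428]
eef_rot: [0.365, 0.931, -0.0, 0.0]
ft_force: [0.4, 0.2, -0.1]
width: 0.0874
```

Request:
{"name": "move_arm", "arguments": {"deltas": [[1, 0.1, 1, 0, 0], [1, 0.1, 1, 0, 0], [1, 0.1, 1, 0, 0], [1, 0.1, 1, 0, 0], [1, 0.1, 1, 0, 0], [1, 0.1, 1, 0, 0], [1, 0.1, 1, 0, 0], [1, 0.1, 1, 0, 0], [1, 0.1, 1, 0, 0], [1, 0.1, 1, 0, 0], [1, 0.1, 1, 0, 0], [1, 0.1, 1, 0, 0]]}}

```text
time: 4.3
ee_pos: [0.6044, -0.0921, 0.2426]
eef_rot: [0.365, 0.931, -0.0, 0.0]
ft_force: [0.1, 0.3, 0.3]
width: 0.0867
```

Request:
{"name": "move_arm", "arguments": {"deltas": [[1, 0.1, 1, 0, 0], [1, 0.1, 1, 0, 0], [1, 0.1, 1, 0, 0], [1, 0.1, 1, 0, 0], [1, 0.1, 1, 0, 0], [1, 0, 0, 0, 0], [1, 0, 0, 0, 0], [1, 0, 0, 0, 0]]}}

```text
time: 4.97
ee_pos: [0.6789, 0.0072, 0.2424]
eef_rot: [0.364, 0.932, -0.0, -0.0]
ft_force: [-0.1, 0.5, 0.3]
width: 0.0872
```

```bash

python3 -c "
from h import *
go([.68,.007,.24])
snap('wrist','w1.png')
for c in ['wrist']:
    for l in ['nut_axis','grip','filter_pot']:
        for d in r.tip_of(c,l)[:2]: print(c,l,d['confidence'],w(c,d['position']).round(4))
    for d in r.boxes_of(c,'grip')[:2]: print(c,l,d['confidence'],w(c,d['position']).round(4))
"
```

```text
t 4.97 pos [0.6789 0.0072 0.2424] yaw 137.35 units [-0.04  0.03  0.09] f [-0.1  0.5  0.3] w 0.0872
q [ 0.36  0.52 -0.69  1.19  0.32  1.54  0.56]
wrist nut_axis 0.94 [0.5726 0.1107 0.1364]
wrist grip 0.94 [0.6833 0.0058 0.13  ]
wrist grip 0.5 [ 0.7048  0.1589 -0.0015]
wrist filter_pot 0.93 [0.5678 0.1142 0.0072]
```

View pics/w1.png

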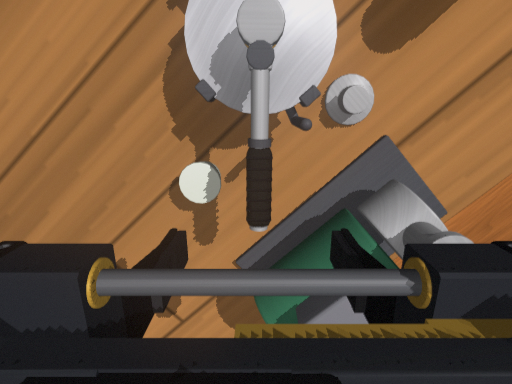

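Wrist view: the grip at (259,185) is upright and centred between the fingers, and the post is at (302,120). The green pump is near the gripper, so I'll check its height before lowering.

```bash

python3 -c "
from h import *
P=[]
for c in ['top','side']:
    i=r.camera_info(c); P.append(np.array(i['K'])@np.c_[np.array(i['R']),np.array(i['t'])])
for a,b in [((220,88),(127,163)),((268,82),(165,130)),((255,152),(213,166)),((225,163),(204,198))]:
    X=cv2.triangulatePoints(P[0],P[1],np.float64(a).reshape(2,1),np.float64(b).reshape(2,1)); print((X[:3]/X[3]).T.round(3))
"
```

```text
[[0.852 0.096 0.172]]
[[ 0.859 -0.039  0.167]]
[[ 0.684 -0.     0.152]]
[[0.657 0.081 0.137]]
```

Pump top is about 0.17, but it only starts at x ≥ 0.80, so the gripper clears it. Next I'll lower over the grip and close the fingers to a loose cage of about 36 mm.

Request:
{"name": "move_arm", "arguments": {"deltas": [[1, 0, 0, 0.6, 0], [1, 0, 0, 0.6, 0], [1, 0, 0, 0.6, 0], [1, 0, 0, 0.6, 0], [1, 0, 0, 0.6, 0], [1, 0, 0, 0.6, 0], [1, 0, 0, 0.6, 0], [1, 0, 0, 0.6, 0], [1, 0, 0, 0.4, 0], [-0.15, 0, 0, 0, 0], [-0.15, 0, 0, 0, 0], [-0.15, 0, 0, 0, 0]]}}

```text
time: 6.22
ee_pos: [0.6795, 0.0076, 0.1137]
eef_rot: [0.363, 0.932, 0.0, 0.001]
ft_force: [-0.2, 0.3, -0.7]
width: 0.0743
```

```bash

python3 -c "
from h import *
go([.68,.007,.112])
snap('wrist','w2.png');snap('side','s2.png')
"
```

```text
t 6.22 pos [0.6795 0.0076 0.1137] yaw 137.49 units [-0.03 -0.    0.07] f [-0.2  0.3 -0.7] w 0.0743
q [ 0.38  0.59 -0.67  1.37  0.36  1.31  0.53]
```

View pics/w2.png

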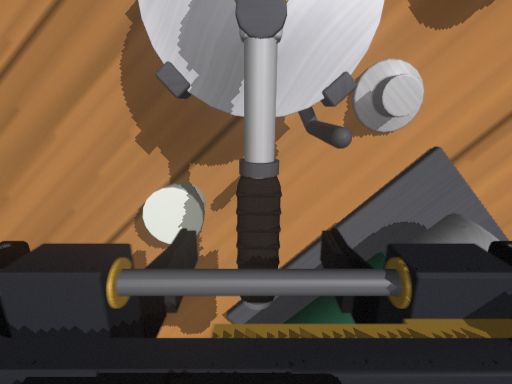

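View pics/s2.png

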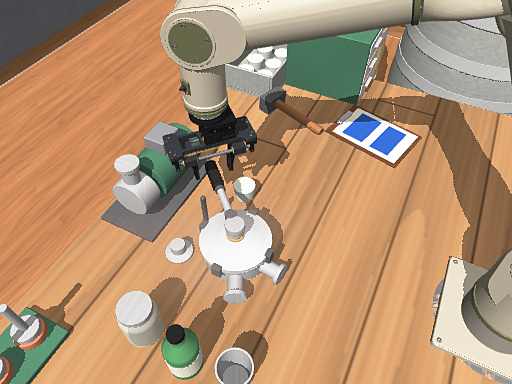

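The cage is placed correctly: fingers either side of the grip at (259,250), post and bung clear. The fingers are still closing, so I'll let them finish and check.

Request:
{"name": "move_arm", "arguments": {"deltas": [[-0.15, 0, 0, 0, 0], [-0.15, 0, 0, 0, 0], [-0.15, 0, 0, 0, 0], [-0.15, 0, 0, 0, 0], [-0.15, 0, 0, 0, 0], [-0.15, 0, 0, 0, 0], [-0.15, 0, 0, 0, 0], [-0.15, 0, 0, 0, 0]]}}

```text
time: 6.98
ee_pos: [0.679, 0.0076, 0.1125]
eef_rot: [0.362, 0.932, -0.0, 0.0]
ft_force: [0.7, -0.5, 0.1]
width: 0.0375
```

Request:
{"name": "move_arm", "arguments": {"deltas": [[-0.15, 0.01, -0.31, 0, 0.032], [-0.15, 0.01, -0.31, 0, 0.032], [-0.15, 0.01, -0.31, 0, 0.032], [-0.15, 0.01, -0.31, 0, 0.032]]}}

```text
time: 7.32
ee_pos: [0.6555, -0.0127, 0.1125]
eef_rot: [0.455, 0.89, 0.0, -0.0]
ft_force: [0.4, 2.7, -0.4]
width: 0.0368
```

```bash
cat >> h.py <<'E'
def arc(c=(.566,.112)):
    s=r.read_state();R=Ro.from_quat(s['eef_rot']).as_matrix()
    d=np.array(s['ee_pos'])[:2]-c; a=np.arctan2(d[1],d[0]); th=np.arctan2(R[1,0],R[0,0])-np.pi
    f=R.T@np.array(s['ft_force'])
    print('t',round(s['time'],2),'r',np.hypot(*d).round(4),'swing',(np.radians(-42.5)-a).round(3),'yawswing',((np.radians(-42.5)-th+np.pi)%(2*np.pi)-np.pi).round(3),'ftool',f.round(1),'w',round(float(s['width']),4))
E
python3 -c "
from h import *
arc()
snap('wrist','w3.png')
"
```

```text
t 7.32 r 0.1535 swing 0.206 yawswing 0.203 ftool [1.9 1.9 0.4] w 0.0368
```

View pics/w3.png

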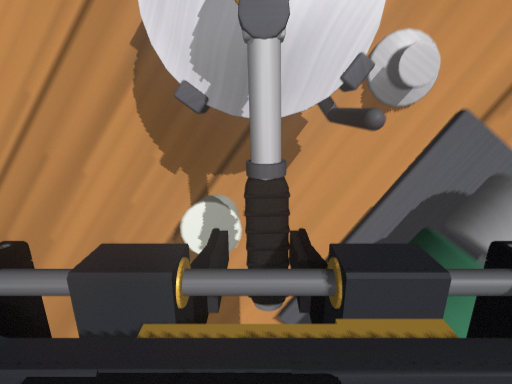

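The handle is now pushed by the post-side finger (contact near (292,265)) and swinging freely at about 2 N. Carrying on.

Request:
{"name": "move_arm", "arguments": {"deltas": [[-0.15, 0.01, -0.31, 0, 0.032], [-0.15, 0.01, -0.31, 0, 0.032], [-0.15, 0.01, -0.31, 0, 0.032], [-0.15, 0.01, -0.31, 0, 0.032]]}}

```text
time: 7.7
ee_pos: [0.6303, -0.0269, 0.1128]
eef_rot: [0.541, 0.841, 0.002, 0.001]
ft_force: [7.7, 3.3, -4.2]
width: 0.0371
```

```bash
python3 -c "
from h import *
arc()"
```

```text
t 7.7 r 0.1531 swing 0.396 yawswing 0.402 ftool [-0.2  8.4  4.3] w 0.0371
```

Request:
{"name": "move_arm", "arguments": {"deltas": [[-0.15, 0, -0.155, 0, 0.016], [-0.15, 0.01, -0.155, 0, 0.016], [-0.15, 0, -0.155, 0, 0.016], [-0.15, 0.01, -0.155, 0, 0.016], [-0.15, 0, -0.155, 0, 0.016], [-0.15, 0.01, -0.155, 0, 0.016]]}}

```text
time: 8.2
ee_pos: [0.6093, -0.0344, 0.1131]
eef_rot: [0.602, 0.798, 0.002, 0.002]
ft_force: [11.9, 2.4, -7.1]
width: 0.0373
```

```bash
python3 -c "
from h import *
arc()"
```

```text
t 8.2 r 0.1527 swing 0.541 yawswing 0.551 ftool [-1.  12.1  7.1] w 0.0373
```

Request:
{"name": "move_arm", "arguments": {"deltas": [[-0.15, 0, 0, 0, 0]]}}

```text
time: 8.28
ee_pos: [0.6089, -0.0346, 0.1131]
eef_rot: [0.603, 0.798, 0.002, 0.002]
ft_force: [11.4, 3.5, -5.5]
width: 0.0372
```

```bash
python3 -c "
from h import *
arc(); snap('wrist','w4.png');arc()"
```

```text
t 8.28 r 0.1528 swing 0.544 yawswing 0.552 ftool [ 0.2 11.9  5.6] w 0.0372
t 8.33 r 0.1527 swing 0.542 yawswing 0.551 ftool [-0.  12.6  6.4] w 0.0371
```

View pics/w4.png

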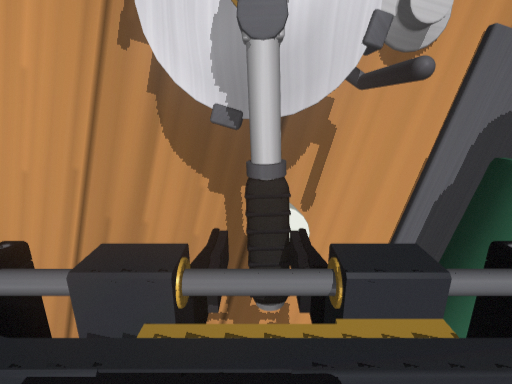

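The handle is straight and the nut is taken up. Small steps from here, watching the force.

Request:
{"name": "move_arm", "arguments": {"deltas": [[-0.15, 0, -0.12, 0, 0.0127], [-0.15, 0.005, -0.12, 0, 0.0127], [-0.15, 0, -0.12, 0, 0.0127], [-0.15, 0.005, -0.12, 0, 0.0127]]}}

```text
time: 8.67
ee_pos: [0.5973, -0.0375, 0.113]
eef_rot: [0.634, 0.773, 0.002, 0.001]
ft_force: [8.5, 1.7, -5.4]
width: 0.0368
```

```bash
python3 -c "
from h import *
arc()"
```

```text
t 8.67 r 0.1527 swing 0.623 yawswing 0.631 ftool [-0.   8.7  5.4] w 0.0368
```

Request:
{"name": "move_arm", "arguments": {"deltas": [[-0.15, 0, -0.12, 0, 0.0127], [-0.15, 0.005, -0.12, 0, 0.0127]]}}

```text
time: 8.83
ee_pos: [0.591, -0.0388, 0.1129]
eef_rot: [0.649, 0.761, 0.001, 0.001]
ft_force: [6.5, 1.9, -4.8]
width: 0.0371
```

```bash
python3 -c "
from h import *
arc()"
```

```text
t 8.83 r 0.1528 swing 0.665 yawswing 0.671 ftool [0.9 6.7 4.8] w 0.0371
```

Force has dropped from 12 to 6.7 N, which could be the break-over. I'll look before moving any further.

```bash
python3 -c "
from h import *
im=snap('wrist','w5.png');arc()
im=r.camera('top')[130:230,180:300]; cv2.imwrite('pics/t5.png',cv2.resize(im,None,fx=6,fy=6,interpolation=cv2.INTER_CUBIC)[:,:,::-1])"
```

```text
t 8.88 r 0.1529 swing 0.669 yawswing 0.673 ftool [0.2 4.9 4. ] w 0.0369
```

View pics/w5.png

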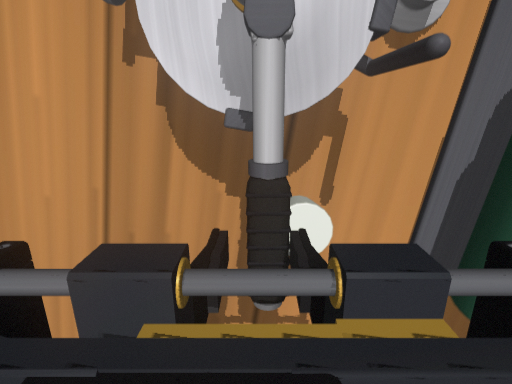

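View pics/t5.png

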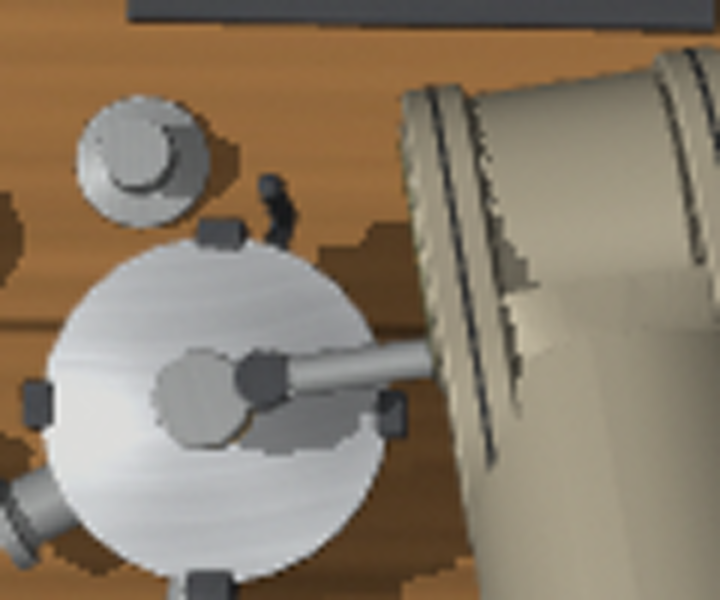

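```bash
python3 -c "
import cv2
im=cv2.imread('pics/top0.png')[130:230,180:300]; cv2.imwrite('pics/t0c.png',cv2.resize(im,None,fx=6,fy=6,interpolation=cv2.INTER_CUBIC))"
```

```text
(no output)
```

View pics/t0c.png

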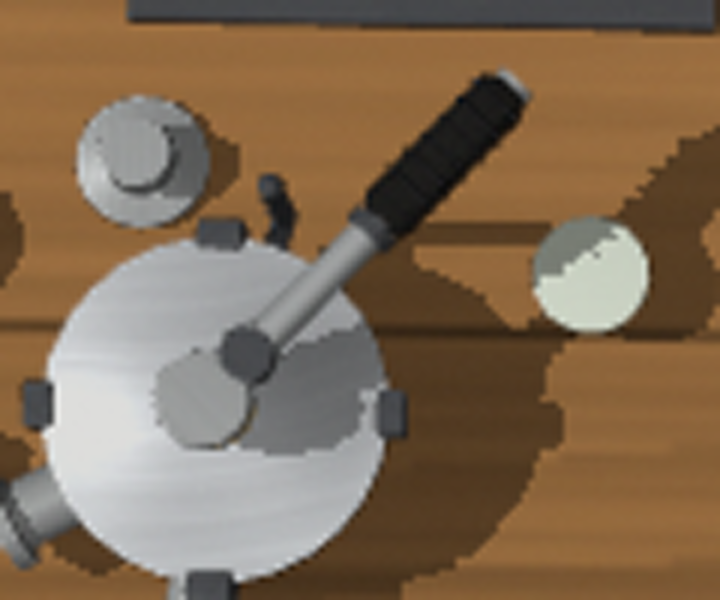

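Comparing the two top crops:
- The head turned from 44° to 19°, about 0.45 rad.
- The handle turned about 0.69 rad.
- The bend is therefore about 0.2 rad, and the falling force agrees.

It has clicked, so I stop here and go back. The gap to the post at the start also means the wrench began about 0.2 rad off its stop.

Request:
{"name": "move_arm", "arguments": {"deltas": [[-0.15, 0, 0.12, 0, -0.0127], [-0.15, 0.005, 0.12, 0, -0.0127], [-0.15, 0, 0.12, 0, -0.0127], [-0.15, 0.005, 0.12, 0, -0.0127], [-0.15, 0.005, 0.155, 0, -0.016], [-0.15, 0.005, 0.155, 0, -0.016], [-0.15, 0.005, 0.155, 0, -0.016], [-0.15, 0.005, 0.155, 0, -0.016]]}}

```text
time: 9.6
ee_pos: [0.6164, -0.0322, 0.1126]
eef_rot: [0.577, 0.817, -0.0, 0.0]
ft_force: [0.2, 0.3, 0.6]
width: 0.0369
```

```bash
python3 -c "
from h import *
arc()
im=snap('wrist','w6.png');
im=r.camera('top')[130:230,180:300]; cv2.imwrite('pics/t6.png',cv2.resize(im,None,fx=6,fy=6,interpolation=cv2.INTER_CUBIC)[:,:,::-1])"
```

```text
t 9.6 r 0.1528 swing 0.493 yawswing 0.489 ftool [ 0.2  0.3 -0.6] w 0.0369
```

View pics/w6.png

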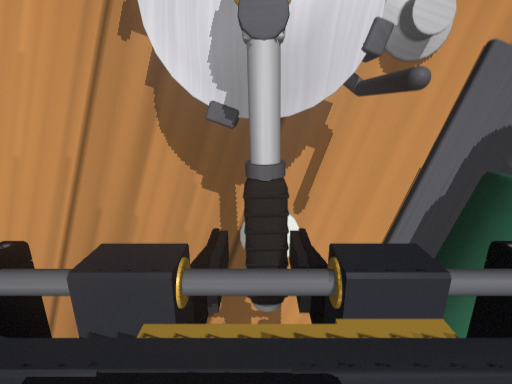

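View pics/t6.png

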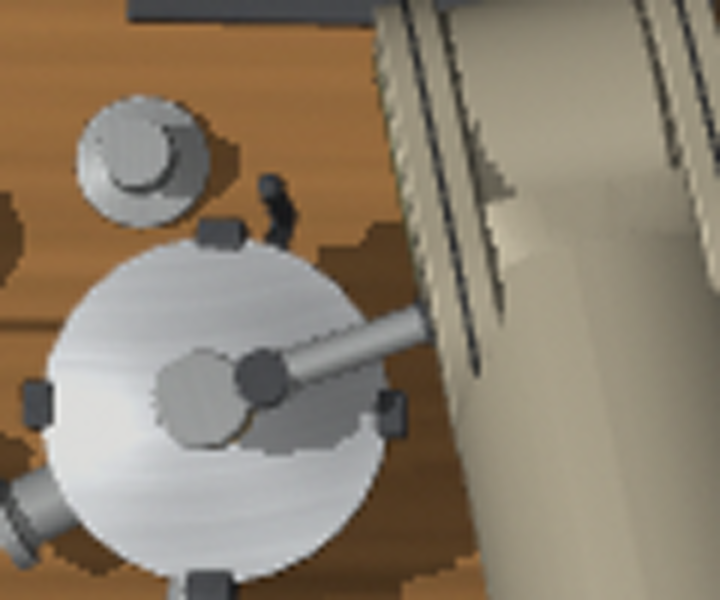

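The head stayed put while the handle sprang straight, which confirms the click. Swinging back.

Request:
{"name": "move_arm", "arguments": {"deltas": [[-0.15, 0.01, 0.31, 0, -0.032], [-0.15, 0.01, 0.31, 0, -0.032], [-0.15, 0.01, 0.31, 0, -0.032], [-0.15, 0.01, 0.31, 0, -0.032], [-0.15, 0.01, 0.31, 0, -0.032], [-0.15, 0.01, 0.31, 0, -0.032], [-0.15, 0.01, 0.31, 0, -0.032], [-0.15, 0.01, 0.31, 0, -0.032], [-0.15, 0.01, 0.31, 0, -0.032], [-0.15, 0.01, 0.31, 0, -0.032]]}}

```text
time: 10.53
ee_pos: [0.6792, 0.0102, 0.1124]
eef_rot: [0.357, 0.934, -0.001, -0.0]
ft_force: [-0.2, -1.2, -0.6]
width: 0.037
```

```bash
python3 -c "
from h import *
arc()
im=snap('wrist','w7.png')"
```

```text
t 10.53 r 0.1523 swing -0.009 yawswing -0.012 ftool [-0.7 -1.   0.6] w 0.037
```

View pics/w7.png

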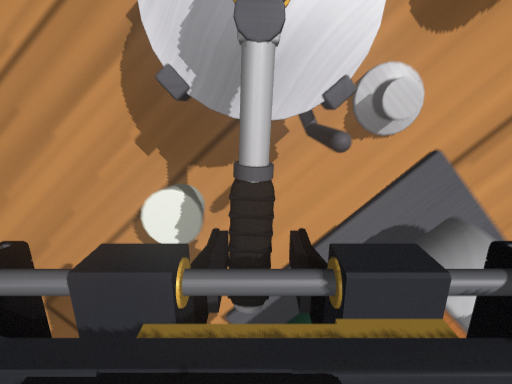

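The handle, pushed by the left finger, is nearly back at its starting angle and the post is still clear to its right at (310,115). Continuing in small steps towards the stop.

Request:
{"name": "move_arm", "arguments": {"deltas": [[-0.15, 0.005, 0.155, 0, -0.016], [-0.15, 0.005, 0.155, 0, -0.016], [-0.15, 0.005, 0.155, 0, -0.016], [-0.15, 0.005, 0.155, 0, -0.016], [-0.15, 0, 0, 0, 0]]}}

```text
time: 11.0
ee_pos: [0.6891, 0.0238, 0.1125]
eef_rot: [0.309, 0.951, 0.0, 0.0]
ft_force: [-0.6, 1.0, 0.9]
width: 0.037
```

```bash
python3 -c "
from h import *
arc()"
```

```text
t 11.0 r 0.1514 swing -0.12 yawswing -0.114 ftool [ 1.1  0.5 -0.9] w 0.037
```

Request:
{"name": "move_arm", "arguments": {"deltas": [[-0.15, 0, 0.12, 0, -0.0127], [-0.15, 0.005, 0.12, 0, -0.0127], [-0.15, 0.005, 0.12, 0, -0.0127]]}}

```text
time: 11.25
ee_pos: [0.694, 0.0304, 0.1126]
eef_rot: [0.281, 0.96, -0.0, 0.0]
ft_force: [-0.5, -1.4, 0.1]
width: 0.0371
```

```bash
python3 -c "
from h import *
arc()
im=snap('wrist','w8.png')"
```

```text
t 11.25 r 0.1519 swing -0.174 yawswing -0.172 ftool [-0.3 -1.5 -0.1] w 0.0371
```

View pics/w8.png

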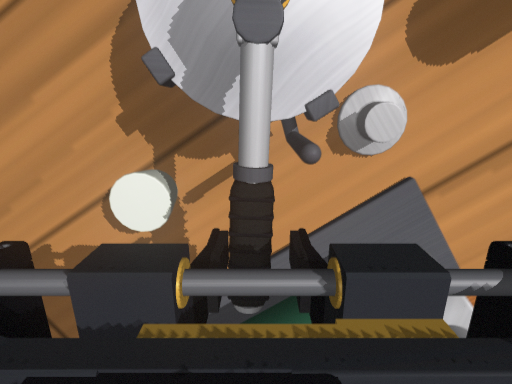

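The handle is closing on the post, with about 15 px left and no stop force yet. Continuing.

Request:
{"name": "move_arm", "arguments": {"deltas": [[-0.15, 0, 0.12, 0, -0.0127], [-0.15, 0.005, 0.12, 0, -0.0127]]}}

```text
time: 11.47
ee_pos: [0.697, 0.0356, 0.1126]
eef_rot: [0.262, 0.965, -0.0, 0.0]
ft_force: [0.8, -1.2, 1.1]
width: 0.037
```

```bash
python3 -c "
from h import *
arc()"
```

```text
t 11.47 r 0.1517 swing -0.214 yawswing -0.212 ftool [-1.3 -0.6 -1.1] w 0.037
```

Request:
{"name": "move_arm", "arguments": {"deltas": [[-0.15, 0, 0.12, 0, -0.0127], [-0.15, 0, 0, 0, 0]]}}

```text
time: 11.63
ee_pos: [0.6987, 0.0391, 0.1126]
eef_rot: [0.251, 0.968, 0.0, 0.0]
ft_force: [1.0, -0.9, 0.6]
width: 0.0373
```

```bash
python3 -c "
from h import *
arc()
im=snap('wrist','w9.png')"
```

```text
t 11.63 r 0.1514 swing -0.239 yawswing -0.233 ftool [-1.3 -0.3 -0.6] w 0.0373
```

View pics/w9.png

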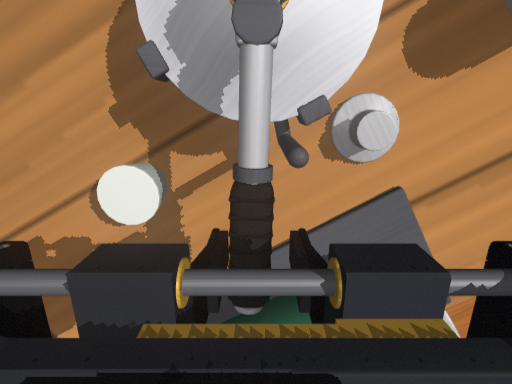

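Still a gap to the post at (285,140). Continuing until the stop force shows.

Request:
{"name": "move_arm", "arguments": {"deltas": [[-0.15, 0, 0.12, 0, -0.0127], [-0.15, 0.005, 0.12, 0, -0.0127]]}}

```text
time: 11.85
ee_pos: [0.7013, 0.0432, 0.1125]
eef_rot: [0.233, 0.973, -0.0, 0.0]
ft_force: [1.3, -1.0, 0.7]
width: 0.0373
```

```bash
python3 -c "
from h import *
arc()"
```

```text
t 11.85 r 0.1517 swing -0.272 yawswing -0.272 ftool [-1.6 -0.3 -0.7] w 0.0373
```

Request:
{"name": "move_arm", "arguments": {"deltas": [[-0.15, 0, 0.12, 0, -0.0127], [-0.15, 0, 0, 0, 0]]}}

```text
time: 12.02
ee_pos: [0.7027, 0.0471, 0.1126]
eef_rot: [0.222, 0.975, 0.0, 0.0]
ft_force: [0.1, -0.0, 0.6]
width: 0.0369
```

```bash
python3 -c "
from h import *
arc()
im=snap('wrist','w10.png')"
```

```text
t 12.02 r 0.1514 swing -0.298 yawswing -0.293 ftool [-0.1  0.  -0.6] w 0.0369
```

View pics/w10.png

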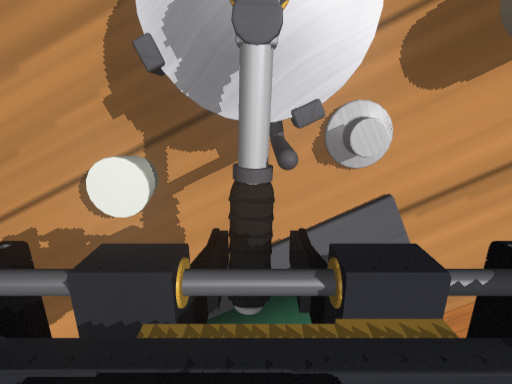

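Request:
{"name": "move_arm", "arguments": {"deltas": [[-0.15, 0, 0.12, 0, -0.0127], [-0.15, 0, 0, 0, 0]]}}

```text
time: 12.23
ee_pos: [0.7039, 0.0493, 0.1125]
eef_rot: [0.213, 0.977, 0.0, 0.0]
ft_force: [-0.5, 0.6, -0.4]
width: 0.0369
```

```bash
python3 -c "
from h import *
arc()"
```

```text
t 12.23 r 0.1515 swing -0.315 yawswing -0.312 ftool [0.7 0.4 0.4] w 0.0369
```

Request:
{"name": "move_arm", "arguments": {"deltas": [[-0.15, 0.005, 0.12, 0, -0.0127], [-0.15, 0, 0, 0, 0]]}}

```text
time: 12.4
ee_pos: [0.7048, 0.0509, 0.1124]
eef_rot: [0.204, 0.979, -0.001, -0.0]
ft_force: [-2.0, -3.1, 2.0]
width: 0.0372
```

```bash
python3 -c "
from h import *
arc()"
```

```text
t 12.4 r 0.1516 swing -0.327 yawswing -0.332 ftool [ 0.6 -3.7 -2. ] w 0.0372
```

Request:
{"name": "move_arm", "arguments": {"deltas": [[-0.15, 0.005, 0.12, 0, -0.0127], [-0.15, 0, 0, 0, 0]]}}

```text
time: 12.57
ee_pos: [0.7049, 0.0514, 0.1121]
eef_rot: [0.195, 0.981, -0.003, -0.001]
ft_force: [-7.2, -9.1, 3.5]
width: 0.0371
```

```bash
python3 -c "
from h import *
arc()
im=snap('wrist','w11.png')"
```

```text
t 12.57 r 0.1516 swing -0.33 yawswing -0.35 ftool [  3.2 -11.2  -3.4] w 0.0371
```

View pics/w11.png

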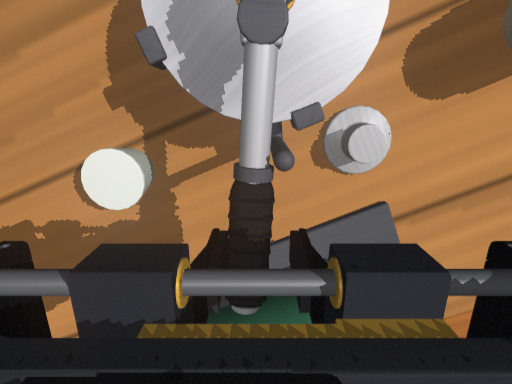

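The stop is reached (11 N). I'll back off to the middle of the cage, open and lift straight up.

Request:
{"name": "move_arm", "arguments": {"deltas": [[-0.15, 0, -0.12, 0, 0.01], [-0.15, 0, -0.12, 0, 0.01], [-0.15, 0, -0.06, 0, 0], [-0.15, 0, 0, 0, 0], [0.5, 0, 0, 0, 0], [0.5, 0, 0, 0, 0], [0.5, 0, 0, 0, 0], [0.5, 0, 0, 0, 0], [0.5, 0, 0, 0, 0]]}}

```text
time: 13.37
ee_pos: [0.7032, 0.0477, 0.1125]
eef_rot: [0.21, 0.978, 0.0, 0.0]
ft_force: [-0.2, 0.1, 0.3]
width: 0.061
```

```bash
python3 -c "
from h import *
arc()
im=snap('wrist','w12.png')"
```

```text
t 13.37 r 0.1515 swing -0.304 yawswing -0.319 ftool [ 0.3 -0.  -0.3] w 0.061
```

View pics/w12.png

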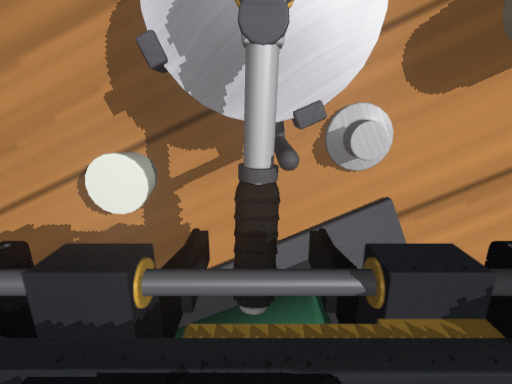

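The handle is against the post with both fingers clear of it. Lifting.

Request:
{"name": "move_arm", "arguments": {"deltas": [[0.5, 0, 0, -0.4, 0], [0.5, 0, 0, -0.6, 0], [0.5, 0, 0, -0.8, 0], [0.5, 0, 0, -0.8, 0], [0.5, 0, 0, -0.8, 0], [0.5, 0, 0, -0.8, 0], [0.5, 0, 0, -0.8, 0], [0.5, 0, 0, -0.5, 0], [0.5, 0, 0, 0, 0], [0.5, 0, 0, 0, 0], [0.5, 0, 0, 0, 0]]}}

```text
time: 14.33
ee_pos: [0.7027, 0.0474, 0.2487]
eef_rot: [0.21, 0.978, -0.0, -0.001]
ft_force: [0.2, 0.7, -1.0]
width: 0.0652
```

```bash
python3 -c "
from h import *
arc()
im=snap('wrist','w13.png')
for c in ['top','side']:
    snap(c,c+'9.png')
    for l in ['grip','bung','ferrule','mallet','sample_bottle']:
        for d in r.tip_of(c,l)[:1]: print(c,l,d['confidence'],w(c,d['position']).round(3))
"
```

```text
t 14.33 r 0.1512 swing -0.301 yawswing -0.319 ftool [0.1 0.7 1. ] w 0.0652
top bung 0.66 [ 0.654  0.355 -0.003]
top ferrule 0.71 [ 0.697  0.157 -0.   ]
top mallet 0.84 [ 0.639 -0.42  -0.006]
side grip 0.6 [0.706 0.046 0.135]
side bung 0.74 [ 0.638 -0.064 -0.005]
side ferrule 0.81 [ 0.698  0.159 -0.004]
side mallet 0.62 [ 0.639 -0.417 -0.009]
side sample_bottle 0.9 [ 0.54   0.371 -0.005]
```

View pics/w13.png

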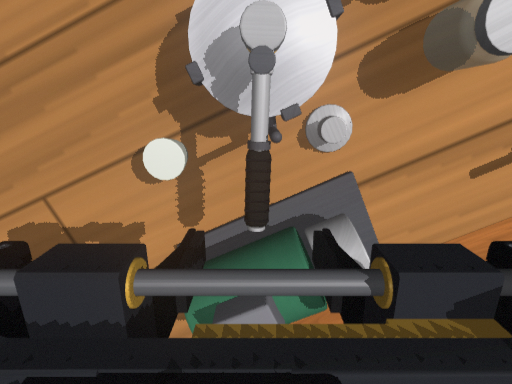

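View pics/side9.png

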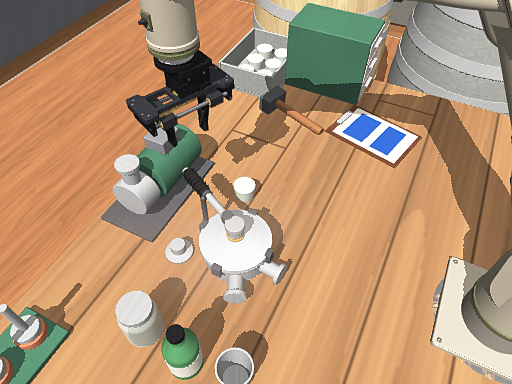

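The wrench is parked straight against the post. The gripper is clear and the bystanders are where they were. Head angle at the click was about 0.45 + 0.29 ≈ 0.74 rad, inside the expected 0.65–1.15. Handing in.

```bash
python3 -c "
from h import *
print(r.close_job())"
```

```text
the job is handed in; nothing more can be done
None
```

The nut is tightened to one click, and the wrench is back at its parking post with the gripper clear above it. I handed the job in at about 14.5 s; no verdict is reported.

- **Click:** I swung the handle clockwise with the fingers loosely either side of the grip. The force rose to about 12 N, then fell to about 5–7 N, and I stopped there. The top camera showed the head turned about 0.45 rad and the handle about 0.69 rad. That is a break-over of about 0.2 rad, with up to 0.24 possible on a rough measurement. It is above the 0.08 needed, but not far below the 0.28 limit. I did not see a clean 14 N peak.
- **Head angle:** It was about 0.74 rad at the click. The wrench turned out to start about 0.29 rad off its stop rather than parked, so I added that to the 0.45 rad seen.
- **Return:** On reversing, the handle sprang straight while the head stayed put. I swung it back until the stop pushed back with about 11 N, then backed off, opened the fingers and lifted.
- **Last checks:** The handle is straight against the post and the tool force was about 1 N, which is sensor noise. The side camera puts the bung, ferrule, mallet and bottle within about 6 mm of where they started. The cup and jar I checked only by eye, and they look unmoved.
- **Disagreement:** The top camera's network gave one wrong position for the bung, about where the jar stands. The wrist and side pictures both show the bung where it was.

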